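Put the soldering-class parts into their plywood holders

TASK

Make the soldering bench ready for the next class: put the large solder spool, the small solder spool, the finned heat sink and the transformer each into the plywood holder whose cut-out has its shape and size, standing upright and fully down on the floor of the cut-out. Leave the half-built circuit board and the multimeter where they are.

Things in the scene. Friction and masses are not known exactly. Their poses are not given: they have to be found in the camera images.
- spool_large: Large spool of solder wire standing on end: blue plastic flanges, silvery wire, diameter 66 mm, height 58 mm, about 0.5 kg. Grip it from above across its diameter. Origin: centre of its underside, z up. It belongs in the holder with the large round cut-out.
- spool_small: Small spool of solder wire standing on end, of the same make: diameter 40 mm, height 48 mm, about 0.2 kg. Origin: centre of its underside, z up. It belongs in the holder with the small round cut-out.
- heat_sink: Bare aluminium heat sink with upright fins: 84 mm long (x), 30 mm wide (y), 46 mm high, about 0.16 kg. Grip it across the 30 mm, over the fin edges. Origin: centre of its underside, x along its length, z up. It belongs in the holder with the long narrow cut-out, either way round.
- transformer: Mains transformer: dark iron core (34 mm wide), black coil former bulging from both long sides; 64 (x) x 44 (y) mm over bottom flange and coil former, 48 mm high, about 0.45 kg. Grip across the 44 mm on the former: 36 mm long, centred, flat from 3 to 44 mm height. Origin: centre of underside, x along its length, z up. Belongs in the broad rectangular cut-out, either way round.
- holder_large_round: Plywood holder, a plate 118 (x) x 98 (y) x 16 mm high, fixed to the bench with one blind cut-out, 12 mm deep, with a dark liner, in its middle: round, 82 mm in diameter (for the large spool). The floor of the cut-out is 4 mm above the bench. Origin: centre of the plate's underside, on the bench, under the middle of the cut-out; x along the long side, z up.
- holder_small_round: Plywood holder, a plate 118 (x) x 98 (y) x 16 mm high, fixed to the bench with one blind cut-out, 12 mm deep, with a dark liner, in its middle: round, 54 mm in diameter (for the small spool). The floor of the cut-out is 4 mm above the bench. Origin: centre of the plate's underside, on the bench, under the middle of the cut-out; x along the long side, z up.
- holder_slot: Plywood holder, a plate 118 (x) x 98 (y) x 16 mm high, fixed to the bench with one blind cut-out, 12 mm deep, with a dark liner, in its middle: a long narrow rectangle, 98 mm along x and 44 mm along y (for the heat sink). The floor of the cut-out is 4 mm above the bench. Origin: centre of the plate's underside, on the bench, under the middle of the cut-out; x along the long side, z up.
- holder_rect: Plywood holder, a plate 118 (x) x 98 (y) x 16 mm high, fixed to the bench with one blind cut-out, 12 mm deep, with a dark liner, in its middle: a broad rectangle, 78 mm along x and 58 mm along y (for the transformer). The floor of the cut-out is 4 mm above the bench. Origin: centre of the plate's underside, on the bench, under the middle of the cut-out; x along the long side, z up.
- circuit_board: Bystander: half-built green circuit board, 90 (x) x 60 (y) mm, loose, on 10 mm standoffs, 24 mm high over its components. Not to be moved. Origin: centre of its footprint, on the bench.
- multimeter: Bystander: grey pocket multimeter lying on its back, 108 (x) x 60 (y) mm, 34 mm high over its dial, loose. Not to be moved. Origin: centre of its underside, on the bench.
Mind the look-alikes: they are no part of the job. Leave any red or turquoise look-alike of the holder_small_round alone.

How it is judged:
By the outcome, as a careful person would: the job done as asked, in the order asked, and still so for the second after the job is handed in, with the robot touching nothing.
It also fails if it takes over 109 s, if anything falls off the work surface, if the arm or the gripper's body presses on something with over 40 N, if the wrist force passes 120 N, or if a joint passes its speed limit or range.

ROBOT

A 6-joint arm with a two-finger parallel gripper is mounted at the origin on the work surface. World frame = base frame: x ahead of the robot, y to its left, z up, the work surface at z = 0. Lengths are in m, angles in rad, forces in N, time in s.
With the tool pointing down it reaches from about 0.35 to 0.725 m from the base axis. Payload 6 kg.
Tool frame: the origin (TCP) lies midway between the tips of the shut fingers; the grasp point (between the pads) lies 19 mm behind it; y points along the fingers, z is the direction in which the jaws open and shut, and the axes are right-handed (so a half turn about y gives the same grasp; the last joint's range is limited). The gripper opens to 85 mm and grips with 20 to 120 N. Pads are 22 mm wide; open, the fingers measure 114 mm over their backs; the gripper's body (76 mm by 85 mm) begins 54 mm behind the grasp point. The pads swing forward as they close: fully open they stand 13 mm farther back than shut.
Start: joints at [1.555, 0.04, 0.085, 0, -1.615, -0.334], TCP at [0.206, 0.564, 0.231] pointing down, gripper open.
Joint ranges: [-2.56, 2.56], [-1.29, 2.01], [-1.08, 1.49], [-3.29, 1.98], [-2.81, -0.18], [-2.99, 2.99]. Speed limits (rad/s): [2.57, 2.57, 3.01, 3.14, 3.14, 3.14].

INTERFACE

Orientations are given as a unit quaternion [w, x, y, z].
In Python, from rig import status, viewer, workorder, nets gives the robot as it stands.
- The arm moves only by the tool move_arm, never from a script. Its argument "commands" is a list of rows, each a list of 5 numbers: the shift along the tool's x, y, z in m, then the turn about the tool's y in degrees, then the opening, from -1 (shut) to 1 (fully open). A call has 1 to 12 rows; each row is the pose to reach, as a shift and turn from the pose commanded when the call began, along the tool's axes at that moment; what a row does not reach only later rows make up. A row lasts 1/12 s, in which the tool goes at most 41.7 mm and 7.16 degrees, less where a joint would pass 70% of its speed; a pose out of reach is approached as far as the arm can. A call with a gripper value outside its range is refused whole. The fingers move at their own pace and stop on an object; "squeeze" is the grip in N (left out, the last holds). Time passes only in rows, so rows that repeat a pose let the fingers close. It gives the time, the measured TCP pose, the force and the opening at its end, in the units of the state.
- status.observe(): the state, without advancing time (a new reading comes with each control period).
- viewer.camera(name): name is "scene" or "top" or "wrist"; returns a dict with "pixels" (400x640x3 uint8, red, green, blue), "fx", "fy", "cx", "cy" (pixels), "R" (3x3) and "t" (3): a world point X has camera coordinates R X + t. Camera axes: x right, y down, z forward; pixel columns grow to the right and rows downward; lengths in m; the calibration is good to about 2 mm. A picture is of the moment at which its call begins. There is no depth.
- workorder.sign_off(): hands the job in, once; it reports no verdict.
Trained networks look in a picture, given as the dict that the camera call returned (one of the last four; its "shot" number tells which), for a name from the list of things; names that differ only in an ending like _2 or _b are one class to them, and where a whole thing is asked for, a point or a joint stands for the part that bears it (a point fixed in the world has none). Each returns a list of dicts, best first, with "conf" (0 to 1); they miss things now and then, are a little off and sometimes report something else, mostly with a low value. They report only what shows in the picture. A call takes as long as a camera call. They do not tell look-alikes from the thing itself.
- nets.look_for(picture, name): "at" ([column, row] in pixels, amid what is visible of it).
- nets.cut_out(picture, name): "region" (400x640 bool, what is visible of it) and "at" ([column, row] in pixels, amid what is visible of it).
- nets.mark_of(picture, name): "at" ([column, row] in pixels: a listed point, or the origin of a listed thing).
The state is a dict: "t": time; "joint_positions": joint angles; "joint_vel": joint speeds; "tau": joint torques, N m; "eef_pos": TCP position; "ee_rot": TCP orientation; "ft_force": force on the tool from outside, world axes, zero at the start; "ft_torque": the same for the moment, N m; "gripper_width": finger opening in m.
Only numpy, scipy, OpenCV 4.12 (cv2) and the standard library are available. Lean on these libraries where they do the work, as an engineer would, in place of code of your own. Each camera call takes 0.05 s, during which the arm holds its last target. There are 200 camera calls.

## Working session

There is one attempt and no reset: what is moved stays moved. The work goes in short steps, Python scripts to look and compute and a tool call to move; the robot and the scene stay as the last step left them, time stands still between calls to the robot, and variables do not carry over. Pictures are saved under pics/ and viewed, about 12 in all and at most 16, crops included, and the job is handed in when it is done.

Besides the shell and the picture viewer there is one more tool, called after "Emit:" as name(argument=value, ...), one argument or row to a line, values as JSON. move_arm: Moves the arm, as the interface text tells. Its arguments: {"type":"object","properties":{"commands":{"type":"array"},"squeeze":{"type":"number"}},"required":["commands"]}

```bash
mkdir -p pics; ls; cat > h.py <<'E'
import numpy as np, cv2
from rig import status, viewer, workorder, nets
def save(p,n): cv2.imwrite('pics/'+n, p['pixels'][:,:,::-1])
def w(p,uv,z):
    d=np.array([(uv[0]-p['cx'])/p['fx'],(uv[1]-p['cy'])/p['fy'],1.])
    R=np.array(p['R']);t=np.array(p['t']);c=-R.T@t;d=R.T@d
    return c+d*(z-c[2])/d[2]
def px(p,X):
    c=np.array(p['R'])@np.array(X)+np.array(p['t']); return np.array([p['fx']*c[0]/c[2]+p['cx'],p['fy']*c[1]/c[2]+p['cy']])
E
python3 - <<'E'
from h import *
s=status.observe();print({k:np.round(v,3) for k,v in s.items()})
H=dict(spool_large=.058,spool_small=.048,heat_sink=.046,transformer=.048,holder_large_round=.016,holder_small_round=.016,holder_slot=.016,holder_rect=.016,circuit_board=.01,multimeter=.03)
for c in ['top','scene']:
    p=viewer.camera(c);save(p,c+'1.png')
    R=np.array(p['R']);print(c,'cam',-R.T@np.array(p['t']),p['fx'])
    for n in H:
        for m in nets.mark_of(p,n)[:4]:
            print(n,round(m['conf'],2),np.round(m['at']),'z0',np.round(w(p,m['at'],0)[:2],3))
E
```

```text
pics
{'t': np.float64(0.0), 'joint_positions': array([ 1.555,  0.041,  0.084, -0.   , -1.615, -0.334]), 'joint_vel': array([-0.002,  0.002, -0.001,  0.002, -0.   , -0.   ]), 'tau': array([ 0.0000e+00, -3.6820e+01,  3.4741e+01,  6.9330e+00, -5.0000e-03,
        0.0000e+00]), 'eef_pos': array([0.205, 0.563, 0.23 ]), 'ee_rot': array([ 0.123, -0.123, -0.696,  0.697]), 'ft_force': array([ 0.04 ,  0.283, -0.573]), 'ft_torque': array([-0.039, -0.022, -0.008]), 'gripper_width': np.float64(0.086)}
top cam [0.33568992 0.01296227 1.01595303] 451.75532678253137
spool_large 0.71 [243. 208.] z0 [0.436 0.165]
spool_small 0.59 [458. 145.] z0 [ 0.573 -0.328]
heat_sink 0.56 [312. 208.] z0 [0.434 0.01 ]
transformer 0.75 [312. 207.] z0 [0.436 0.01 ]
transformer 0.73 [388. 206.] z0 [ 0.433 -0.162]
transformer 0.57 [240. 128.] z0 [0.622 0.172]
holder_large_round 0.81 [170. 226.] z0 [0.398 0.329]
holder_small_round 0.88 [450. 284.] z0 [ 0.256 -0.293]
holder_small_round 0.7 [314. 125.] z0 [0.625 0.002]
holder_small_round 0.61 [183. 310.] z0 [0.215 0.297]
holder_slot 0.64 [385. 136.] z0 [ 0.596 -0.162]
holde
[... 181 characters left out ...]
scene cam [ 1.0992147  -0.79555737  0.93611639] 508.97982795988213
spool_large 0.82 [366. 190.] z0 [0.438 0.167]
spool_small 0.84 [286. 325.] z0 [ 0.581 -0.332]
spool_small 0.27 [384. 248.] z0 [0.617 0.001]
heat_sink 0.6 [333. 216.] z0 [0.437 0.017]
transformer 0.64 [289. 255.] z0 [ 0.44  -0.168]
holder_large_round 0.71 [388. 159.] z0 [0.401 0.336]
holder_small_round 0.92 [333. 145.] z0 [0.216 0.292]
holder_small_round 0.81 [385. 246.] z0 [0.615 0.008]
holder_small_round 0.67 [200. 248.] z0 [ 0.244 -0.294]
holder_slot 0.64 [338. 282.] z0 [ 0.594 -0.162]
holder_rect 0.96 [443. 184.] z0 [0.602 0.33 ]
circuit_board 0.57 [237. 287.] z0 [ 0.415 -0.323]
multimeter 0.85 [417. 212.] z0 [0.609 0.175]
```

```bash
python3 - <<'E'
import cv2
a=cv2.imread('pics/top1.png');cv2.imwrite('pics/top1c.png',cv2.resize(a[80:380,110:510],(800,600),interpolation=cv2.INTER_CUBIC))
a=cv2.imread('pics/scene1.png');cv2.imwrite('pics/scene1c.png',cv2.resize(a[90:390,130:530],(800,600),interpolation=cv2.INTER_CUBIC))
E
```

```text
(no output)
```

View pics/top1c.png

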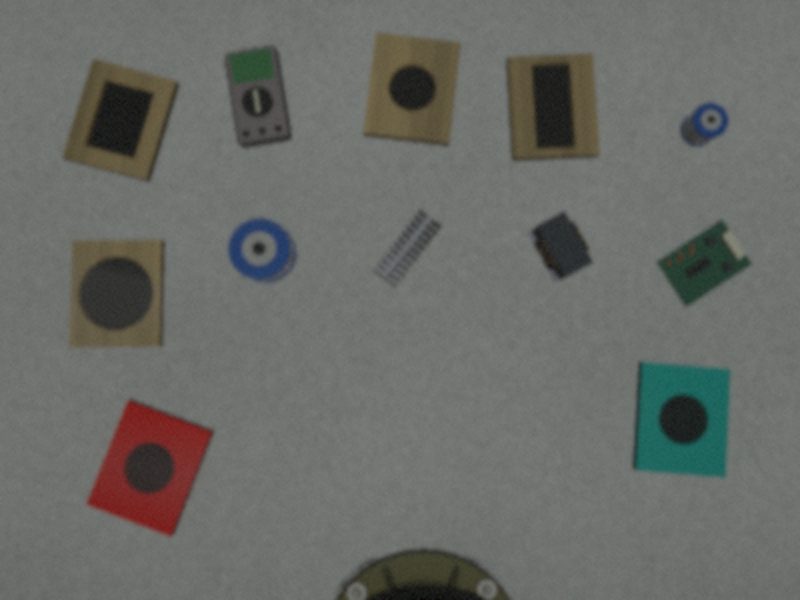

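View pics/scene1c.png

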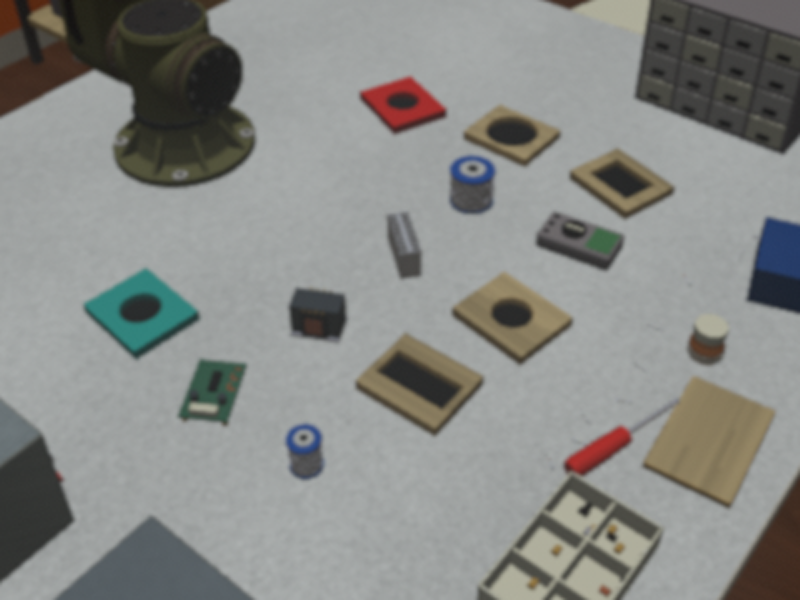

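The top picture shows four plywood holders: rect at (171,140), small round at (314,125), slot at (385,136) and large round at (170,226). The red and turquoise look-alikes are at (183,310) and (450,284). The spools, heat sink, transformer, board and multimeter all agree with the scene view. Next I fit silhouettes for exact poses.

```bash
cat >> h.py <<'E'
from scipy.optimize import minimize
DIM=dict(spool_large=(.066,.066,.058,1),spool_small=(.04,.04,.048,1),heat_sink=(.084,.03,.046,0),transformer=(.064,.044,.048,0),**{k:(.118,.098,.016,0) for k in ['holder_large_round','holder_small_round','holder_slot','holder_rect']},circuit_board=(.09,.06,.012,0),multimeter=(.108,.06,.03,0))
def sil(p,n,x,y,a,z0=0,S=4):
    L,W,h,r=DIM[n]
    if r: q=np.array([[L/2*np.cos(t),L/2*np.sin(t)] for t in np.linspace(0,6.28,40)])
    else: q=np.array([[L/2,W/2],[-L/2,W/2],[-L/2,-W/2],[L/2,-W/2]])
    c,s=np.cos(a),np.sin(a); q=q@np.array([[c,s],[-s,c]])+[x,y]
    P=np.array([px(p,[*u,z]) for u in q for z in (z0,z0+h)])
    return cv2.convexHull((P*256).astype(np.int32)),P
def region(p,n,xy,z0=0):
    e=px(p,[*xy,z0+DIM[n][2]/2]); c=[m for m in nets.cut_out(p,n) if np.hypot(*(np.array(m['at'])-e))<25]
    return c[0]['region'] if c else None
def fit(obs,n,x0,yaws,z0=0):
    obs=[(p,cv2.GaussianBlur(r.astype(np.float32),(0,0),1.0)) for p,r in obs]
    def cost(v):
        t=0
        for p,r in obs:
            m=np.zeros(r.shape,np.float32);cv2.fillConvexPoly(m,sil(p,n,*v[:2],v[2]*10,z0)[0],1,cv2.LINE_8,8)
            m=cv2.GaussianBlur(m,(0,0),1.0);t+=((m-r)**2).sum()/r.sum()
        return t/len(obs)
    best=None
    for a in yaws:
        s=minimize(cost,[*x0,a/10],method='Nelder-Mead',options=dict(initial_simplex=[[x0[0]+.01,x0[1],a/10],[x0[0],x0[1]+.01,a/10],[x0[0]-.007,x0[1]-.007,a/10],[x0[0],x0[1],a/10+.03]],xatol=1e-5,fatol=1e-5))
        if best is None or s.fun<best.fun: best=s
    return best.x[0],best.x[1],best.x[2]*10,best.fun
E
cat > m.py <<'E'
from h import *
X0=dict(spool_large=(.436,.165),spool_small=(.577,-.33),heat_sink=(.435,.013),transformer=(.436,-.165),holder_large_round=(.4,.332),holder_small_round=(.62,.005),holder_slot=(.595,-.162),holder_rect=(.6,.33),circuit_board=(.416,-.328),multimeter=(.615,.175))
ps=[viewer.camera('top'),viewer.camera('scene')]
for n in X0:
    rs=[(p,region(p,n,X0[n])) for p in ps]
    Y=[0] if DIM[n][3] else np.arange(0,3.1,.5)
    o=[(p,r) for p,r in rs if r is not None]
    for l in ([o] if len(o)<2 else [o[:1],o[1:],o]):
        f=fit(l,n,X0[n],Y); print(n,len(l),np.round(f,3),'deg',round(np.degrees(f[2])%180,1))
E
python3 m.py
```

```text
spool_large 1 [ 0.438  0.165 -0.086  0.008] deg 175.1
spool_large 1 [0.437 0.169 0.197 0.042] deg 11.3
spool_large 2 [ 0.439  0.166 -0.009  0.03 ] deg 179.5
spool_small 1 [ 0.571 -0.329  0.139  0.017] deg 7.9
spool_small 1 [ 0.57  -0.327  0.19   0.028] deg 10.9
spool_small 2 [ 0.572 -0.329  0.152  0.027] deg 8.7
heat_sink 1 [ 0.439  0.007 -0.656  0.045] deg 142.4
heat_sink 1 [0.438 0.009 2.429 0.023] deg 139.2
heat_sink 2 [0.44  0.008 2.439 0.042] deg 139.8
transformer 1 [ 0.438 -0.16   3.596  0.015] deg 26.0
transformer 1 [ 0.438 -0.162  0.67   0.055] deg 38.4
transformer 2 [ 0.438 -0.161  3.661  0.049] deg 29.8
holder_large_round 1 [ 0.397  0.33  -0.025  0.018] deg 178.6
holder_large_round 1 [0.397 0.331 3.119 0.004] deg 178.7
holder_large_round 2 [ 0.397  0.331 -0.01   0.013] deg 179.4
holder_small_round 1 [ 0.623 -0.002 -0.137  0.006] deg 172.1
holder_small_round 1 [ 0.622 -0.001 -0.131  0.003] deg 172.5
holder_small_round 2 [ 0.623 -0.001 -0.125  0.006] deg 172.8
holder_slot 1 [ 0.599 -0.161  3.171  0.014] deg 1.7
holder_slot 1 [ 0.599 -0.16   0.     0.003] deg 0.0
holder_slot 2 [ 0.6   -0.161  0.009  0.01 ] deg 0.5
holder_rect 1 [ 0.593  0.328 -0.293  0.005] deg 163.2
holder_rect 1 [0.593 0.33  2.845 0.005] deg 163.0
holder_rect 2 [ 0.593  0.329 -0.294  0.007] deg 163.1
circuit_board 1 [ 0.418 -0.327  2.117  0.019] deg 121.3
circuit_board 1 [ 0.413 -0.321  2.114  0.069] deg 121.1
circuit_board 2 [ 0.416 -0.324 -1.025  0.065] deg 121.3
multimeter 1 [0.615 0.173 0.157 0.029] deg 9.0
multimeter 1 [0.616 0.172 0.19  0.094] deg 10.9
multimeter 2 [0.615 0.173 0.157 0.067] deg 9.0
```

```bash
cat >> h.py <<'E'
from scipy.spatial.transform import Rotation as Ro
def go(xyz,yaw=None):
    """shift in tool axes and turn to bring TCP to xyz, jaw axis to yaw(deg, mod 180), tool down"""
    s=status.observe();q=s['ee_rot'];R=Ro.from_quat([*q[1:],q[0]]).as_matrix()
    d=R.T@(np.array(xyz)-s['eef_pos']);j=np.degrees(np.arctan2(R[1,2],R[0,2]))
    turn=0 if yaw is None else (yaw-j+90)%180-90
    turn=-turn  # tool y is down: positive turn lowers world yaw
    print('t',round(s['t'],2),'tcp',np.round(s['eef_pos'],4),'jaw',round(j%180,1),'j1,j6',np.round(s['joint_positions'][[0,5]],2),'down',np.round(R[:,1],3),'F',np.round(s['ft_force'],1),'w',round(s['gripper_width'],4))
    print('  shift',np.round(d,4),'turn',round(turn,1),'rows',np.ceil(max(np.linalg.norm(d)/.0417,abs(turn)/7.16)))
E
python3 -c "
from h import *
go([.438,.166,.13])
go([.438,.166,.13],0)"
```

```text
t 2.2 tcp [0.2056 0.5637 0.2313] jaw 70.0 j1,j6 [ 1.55 -0.33] down [ 0. -0. -1.] F [0.3 0.5 0.1] w 0.0851
  shift [-0.3546  0.1013  0.2939] turn 0 rows 12.0
t 2.2 tcp [0.2056 0.5637 0.2313] jaw 70.0 j1,j6 [ 1.55 -0.33] down [ 0. -0. -1.] F [0.3 0.5 0.1] w 0.0851
  shift [-0.3546  0.1013  0.2939] turn 70.0 rows 12.0
```

Emit:
move_arm(
  commands=[
    [-0.3546,0.1013,0.2939,0,1],
    [-0.3546,0.1013,0.2939,0,1],
    [-0.3546,0.1013,0.2939,0,1],
    [-0.3546,0.1013,0.2939,0,1],
    [-0.3546,0.1013,0.2939,0,1],
    [-0.3546,0.1013,0.2939,0,1],
    [-0.3546,0.1013,0.2939,0,1],
    [-0.3546,0.1013,0.2939,0,1],
    [-0.3546,0.1013,0.2939,0,1],
    [-0.3546,0.1013,0.2939,0,1],
    [-0.3546,0.1013,0.2939,0,1],
    [-0.3546,0.1013,0.2939,0,1],
  ],
  squeeze=50,
)

```text
t: 3.2
eef_pos: [0.4389, 0.162, 0.1288]
ee_rot: [0.124, -0.124, -0.696, 0.697]
ft_force: [-0.0, -0.0, -0.4]
gripper_width: 0.0857
```

```bash
python3 -c "
from h import *
p=viewer.camera('wrist');save(p,'w1.png')
go([.438,.166,.013])
print(px(p,[.438,.166,.058]),-np.array(p['R']).T@np.array(p['t']))"
```

```text
t 3.25 tcp [0.439  0.1619 0.1287] jaw 69.7 j1,j6 [0.79 0.43] down [-0.001 -0.002 -1.   ] F [ 0.1 -0.7  0.1] w 0.0851
  shift [ 0.0023  0.1157 -0.0037] turn 0 rows 3.0
[312.58216658 217.20679821] [0.50240383 0.13860356 0.2723784 ]
```

View pics/w1.png

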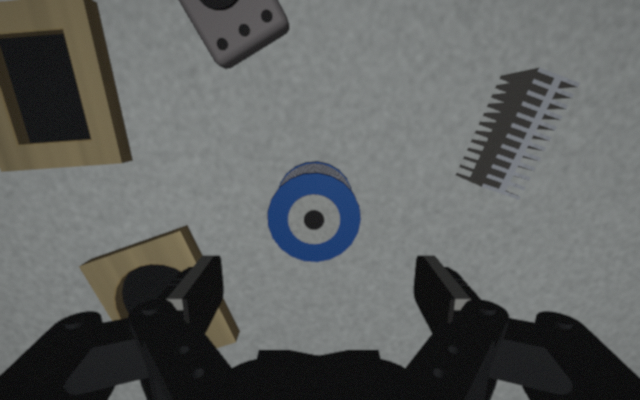

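The wrist view shows the large spool centred at about (314,217), against a predicted (313,217). The pose is confirmed, so I go down and grip.

Emit:
move_arm(
  commands=[
    [0.0023,0.03,-0.0037,0,1],
    [0.0023,0.06,-0.0037,0,1],
    [0.0023,0.09,-0.0037,0,1],
    [0.0023,0.105,-0.0037,0,1],
    [0.0023,0.115,-0.0037,0,1],
    [0.0023,0.115,-0.0037,0,1],
    [0.0023,0.115,-0.0037,0,1],
  ],
)

```text
t: 3.83
eef_pos: [0.4375, 0.1705, 0.0157]
ee_rot: [0.123, -0.123, -0.696, 0.696]
ft_force: [-0.5, -0.4, 1.8]
gripper_width: 0.0859
```

```bash
python3 -c "
from h import *
go([.438,.166,.013])"
```

```text
t 3.83 tcp [0.4375 0.1705 0.0157] jaw 70.0 j1,j6 [0.8  0.42] down [ 0.001 -0.    -1.   ] F [-0.5 -0.4  1.8] w 0.0859
  shift [-0.0021  0.0027  0.0041] turn 0 rows 1.0
```

Emit:
move_arm(
  commands=[
    [-0.002,0.001,0.004,0,1],
    [-0.002,0.001,0.004,0,1],
    [-0.002,0.001,0.004,0,-1],
    [-0.002,0.001,0.004,0,-1],
    [-0.002,0.001,0.004,0,-1],
    [-0.002,0.001,0.004,0,-1],
    [-0.002,0.001,0.004,0,-1],
    [-0.002,0.001,0.004,0,-1],
    [-0.002,0.001,0.004,0,-1],
    [-0.002,0.001,0.004,0,-1],
  ],
)

```text
t: 4.67
eef_pos: [0.4382, 0.166, 0.0152]
ee_rot: [-0.123, 0.123, 0.697, -0.696]
ft_force: [-2.1, -1.8, 6.5]
gripper_width: 0.0654
```

```bash
python3 -c "
from h import *
go([.397,.331,.13])"
```

```text
t 4.67 tcp [0.4382 0.166  0.0152] jaw 70.0 j1,j6 [0.8  0.43] down [ 0.001  0.    -1.   ] F [-2.1 -1.8  6.5] w 0.0654
  shift [ 0.0951 -0.1148 -0.141 ] turn 0 rows 5.0
```

Emit:
move_arm(
  commands=[
    [0,-0.015,0,0,-1],
    [0,-0.04,0,0,-1],
    [0,-0.065,0,0,-1],
    [0.01,-0.09,-0.015,0,-1],
    [0.025,-0.105,-0.038,0,-1],
    [0.04,-0.115,-0.06,0,-1],
    [0.055,-0.115,-0.083,0,-1],
    [0.07,-0.115,-0.105,0,-1],
    [0.085,-0.115,-0.127,0,-1],
    [0.0951,-0.115,-0.141,0,-1],
    [0.0951,-0.115,-0.141,0,-1],
    [0.0951,-0.115,-0.141,0,-1],
  ],
)

```text
t: 5.67
eef_pos: [0.3957, 0.3311, 0.1276]
ee_rot: [0.123, -0.122, -0.696, 0.697]
ft_force: [0.4, 0.0, -3.8]
gripper_width: 0.0653
```

```bash
python3 -c "
from h import *
go([.397,.331,.0205])
p=viewer.camera('wrist');save(p,'w2.png')
q=viewer.camera('top')
for c in (p,q):
  r=nets.cut_out(c,'spool_large')
  if r: print([(m['conf'],m['at'],m['region'].sum()) for m in r[:2]])
s=status.observe()['eef_pos'];z=s[2]-.0152
print(fit([(q,nets.cut_out(q,'spool_large')[0]['region'])],'spool_large',s[:2],[0],z))
"
```

```text
t 5.67 tcp [0.3957 0.3311 0.1276] jaw 70.0 j1,j6 [1.09 0.14] down [-0.002 -0.002 -1.   ] F [ 0.4  0.  -3.8] w 0.0653
  shift [-0.0014  0.1071 -0.0006] turn 0 rows 3.0
[(0.79, [321.8, 284.9], np.int64(23209))]
[(0.65, [150.3, 214.7], np.int64(348))]
(np.float64(0.39444404921221654), np.float64(0.32348370714473207), np.float64(0.14595356589318625), np.float64(2.5787816047668457))
```

View pics/w2.png

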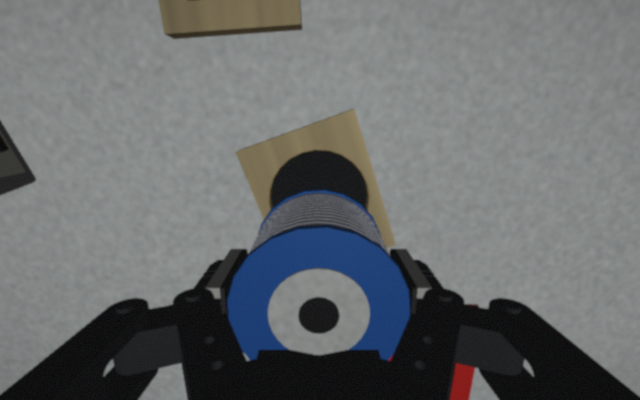

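The spool hangs upright and centred between the jaws, with the hub at (319,315), and the round cut-out lies ahead of it. Lowering now.

Emit:
move_arm(
  commands=[
    [-0.001,0.025,0,0,-1],
    [-0.001,0.05,0,0,-1],
    [-0.001,0.07,0,0,-1],
    [-0.001,0.085,0,0,-1],
    [-0.001,0.095,0,0,-1],
    [-0.001,0.102,0,0,-1],
    [-0.001,0.107,0,0,-1],
    [-0.001,0.107,0,0,-1],
    [-0.001,0.107,0,0,-1],
  ],
)

```text
t: 6.67
eef_pos: [0.3979, 0.3308, 0.0227]
ee_rot: [-0.123, 0.123, 0.697, -0.696]
ft_force: [-1.3, 0.4, -2.7]
gripper_width: 0.0651
```

```bash
python3 -c "
from h import *
go([.397,.331,.0195])
"
```

```text
t 6.67 tcp [0.3979 0.3308 0.0227] jaw 70.0 j1,j6 [1.08 0.14] down [ 0.001  0.001 -1.   ] F [-1.3  0.4 -2.7] w 0.0651
  shift [0.0009 0.0032 0.0001] turn 0 rows 1.0
```

Emit:
move_arm(
  commands=[
    [0.001,0.002,0,0,-1],
    [0.001,0.003,0,0,-1],
    [0.001,0.004,0,0,-1],
    [0.001,0.004,0,0,-1],
    [0.001,0.004,0,0,-1],
  ],
)

```text
t: 7.08
eef_pos: [0.3968, 0.3313, 0.0192]
ee_rot: [-0.123, 0.123, 0.697, -0.696]
ft_force: [-4.5, -1.6, 5.2]
gripper_width: 0.0648
```

Emit:
move_arm(
  commands=[
    [0,0,0,0,1],
    [0,0,0,0,1],
    [0,0,0,0,1],
    [0,0,0,0,1],
    [0,0,0,0,1],
    [0,0,0,0,1],
    [0,-0.03,0,0,1],
    [0,-0.07,0,0,1],
    [0,-0.11,0,0,1],
    [0,-0.11,0,0,1],
  ],
)

```text
t: 7.92
eef_pos: [0.3997, 0.3334, 0.1376]
ee_rot: [-0.12, 0.126, 0.7, -0.692]
ft_force: [-0.1, -0.3, 1.9]
gripper_width: 0.0847
```

```bash
python3 -c "
from h import *
go([.571,-.329,.13],0)
go([.571,-.329,.13],90)
q=viewer.camera('scene')
r=region(q,'spool_large',(.397,.331),.004)
print(fit([(q,r)],'spool_large',(.397,.331),[0],.004)) if r is not None else 0
p=viewer.camera('wrist');save(p,'w3.png');save(q,'s3.png')
"
```

```text
t 7.92 tcp [0.3997 0.3334 0.1376] jaw 70.0 j1,j6 [1.09 0.14] down [ 0.01   0.009 -1.   ] F [-0.1 -0.3  1.9] w 0.0847
  shift [-0.3877  0.0031  0.5638] turn 70.0 rows 17.0
t 7.92 tcp [0.3997 0.3334 0.1376] jaw 70.0 j1,j6 [1.09 0.14] down [ 0.01   0.009 -1.   ] F [-0.1 -0.3  1.9] w 0.0847
  shift [-0.3877  0.0031  0.5638] turn -20.0 rows 17.0
(np.float64(0.397549063446645), np.float64(0.3324832412587163), np.float64(0.17129455482681755), np.float64(0.03068232350051403))
```

Emit:
move_arm(
  commands=[
    [-0.3877,0,0.5638,0,1],
    [-0.3877,0,0.5638,0,1],
    [-0.3877,0,0.5638,0,1],
    [-0.3877,0,0.5638,0,1],
    [-0.3877,0,0.5638,0,1],
    [-0.3877,0,0.5638,0,1],
    [-0.3877,0,0.5638,0,1],
    [-0.3877,0,0.5638,0,1],
    [-0.3877,0,0.5638,0,1],
    [-0.3877,0,0.5638,0,1],
    [-0.3877,0,0.5638,0,1],
    [-0.3877,0,0.5638,0,1],
  ],
)

```text
t: 9.07
eef_pos: [0.5209, -0.1554, 0.1263]
ee_rot: [0.124, -0.122, -0.696, 0.696]
ft_force: [0.6, 0.9, 1.1]
gripper_width: 0.0853
```

```bash
python3 -c "
from h import *
go([.571,-.329,.13],70)
"
```

```text
t 9.07 tcp [ 0.5209 -0.1554  0.1263] jaw 70.0 j1,j6 [0.08 1.14] down [-0.002  0.    -1.   ] F [0.6 0.9 1.1] w 0.0853
  shift [-0.1065 -0.0038  0.1459] turn -0.0 rows 5.0
```

Emit:
move_arm(
  commands=[
    [-0.1,-0.004,0.14,0,1],
    [-0.1,-0.004,0.14,0,1],
    [-0.1,-0.004,0.14,0,1],
    [-0.1,-0.004,0.14,0,1],
    [-0.1,-0.004,0.14,0,1],
    [-0.1,-0.004,0.14,0,1],
    [-0.1,-0.004,0.14,0,1],
    [-0.1,-0.004,0.14,0,1],
  ],
)

```text
t: 9.73
eef_pos: [0.5672, -0.3181, 0.1312]
ee_rot: [-0.123, 0.122, 0.696, -0.696]
ft_force: [-0.2, -0.1, 0.4]
gripper_width: 0.0853
```

```bash
python3 -c "
from h import *
p=viewer.camera('wrist')
q=viewer.camera('top')
print(px(p,[.571,-.329,.048]))
r=region(p,'spool_small',(.571,-.329)); print(fit([(p,r)],'spool_small',(.571,-.329),[0]) if r is not None else 0)
r=region(q,'spool_small',(.571,-.329)); print(fit([(q,r)],'spool_small',(.571,-.329),[0]) if r is not None else 0)
go([.571,-.329,.016])
"
```

```text
[329.93986213 199.4130517 ]
(np.float64(0.569677401662775), np.float64(-0.3286899515114605), np.float64(0.22028201339218545), np.float64(0.015904279425740242))
(np.float64(0.572310858225788), np.float64(-0.32958592469193554), np.float64(0.14617475420486797), np.float64(0.03551653027534485))
t 9.93 tcp [ 0.5677 -0.318   0.1326] jaw 70.0 j1,j6 [-0.2   1.43] down [ 0.001 -0.    -1.   ] F [ 0.3 -0.3  0.5] w 0.0853
  shift [-0.0067  0.1166  0.0093] turn 0 rows 3.0
```

Emit:
move_arm(
  commands=[
    [-0.0067,0.02,0.0093,0,1],
    [-0.0067,0.05,0.0093,0,1],
    [-0.0067,0.08,0.0093,0,1],
    [-0.0067,0.1,0.0093,0,1],
    [-0.0067,0.11,0.0093,0,1],
    [-0.0067,0.116,0.0093,0,1],
    [-0.0067,0.116,0.0093,0,1],
    [-0.0067,0.116,0.0093,0,1],
  ],
)

```text
t: 10.6
eef_pos: [0.5715, -0.3302, 0.0178]
ee_rot: [0.122, -0.124, -0.696, 0.697]
ft_force: [-0.0, 0.3, 0.7]
gripper_width: 0.0855
```

```bash
python3 -c "
from h import *
go([.571,-.329,.016])
"
```

```text
t 10.6 tcp [ 0.5715 -0.3302  0.0178] jaw 70.0 j1,j6 [-0.22  1.44] down [ 0.002 -0.001 -1.   ] F [-0.   0.3  0.7] w 0.0855
  shift [ 0.0009  0.0018 -0.001 ] turn 0 rows 1.0
```

Emit:
move_arm(
  commands=[
    [0.001,0.001,0.001,0,-1],
    [0.001,0.001,0.001,0,-1],
    [0.001,0.001,0.001,0,-1],
    [0.001,0.001,0.001,0,-1],
    [0.001,0.001,0.001,0,-1],
    [0.001,0.001,0.001,0,-1],
    [0.001,0.001,0.001,0,-1],
    [0.001,0.001,0.001,0,-1],
    [0.001,0.001,0.001,0,-1],
    [0.001,0.001,0.001,0,-1],
    [0.001,0.001,0.001,0,-1],
  ],
)

```text
t: 11.52
eef_pos: [0.57, -0.3308, 0.0162]
ee_rot: [0.122, -0.124, -0.696, 0.697]
ft_force: [0.4, 2.6, 6.2]
gripper_width: 0.0386
```

```bash
python3 -c "
from h import *
go([.623,-.001,.12])
"
```

```text
t 11.52 tcp [ 0.57   -0.3308  0.0162] jaw 70.0 j1,j6 [-0.22  1.44] down [ 0.002 -0.001 -1.   ] F [0.4 2.6 6.2] w 0.0386
  shift [ 0.063 -0.104 -0.328] turn 0 rows 9.0
```

Emit:
move_arm(
  commands=[
    [0,-0.02,0,0,-1],
    [0,-0.05,0,0,-1],
    [0,-0.08,0,0,-1],
    [0.007,-0.1,-0.035,0,-1],
    [0.013,-0.104,-0.07,0,-1],
    [0.02,-0.104,-0.105,0,-1],
    [0.027,-0.104,-0.14,0,-1],
    [0.033,-0.104,-0.175,0,-1],
    [0.04,-0.104,-0.21,0,-1],
    [0.047,-0.104,-0.245,0,-1],
    [0.053,-0.104,-0.28,0,-1],
    [0.06,-0.104,-0.31,0,-1],
  ],
)

```text
t: 12.52
eef_pos: [0.6187, -0.0167, 0.1175]
ee_rot: [0.124, -0.122, -0.696, 0.696]
ft_force: [1.1, -0.6, -2.1]
gripper_width: 0.0389
```

Emit:
move_arm(
  commands=[
    [0.002,0,-0.01,0,-1],
    [0.003,0,-0.018,0,-1],
    [0.003,0,-0.018,0,-1],
    [0.003,0,-0.018,0,-1],
    [0.003,0,-0.018,0,-1],
  ],
)

```text
t: 12.93
eef_pos: [0.6223, -0.0022, 0.1187]
ee_rot: [0.124, -0.123, -0.696, 0.696]
ft_force: [0.0, -0.0, -2.2]
gripper_width: 0.0389
```

```bash
python3 -c "
from h import *
p=viewer.camera('wrist');save(p,'w4.png')
go([.623,-.001,.022])
s=status.observe()['eef_pos']; z=s[2]-.0162
print(px(p,[s[0],s[1],z+.048]))
for m in nets.cut_out(p,'spool_small')[:2]: print(m['conf'],m['at'],fit([(p,m['region'])],'spool_small',s[:2],[0],z))
"
```

```text
t 12.98 tcp [ 0.6224 -0.0023  0.1188] jaw 69.9 j1,j6 [0.32 0.9 ] down [-0. -0. -1.] F [ 0.  -0.8 -2.2] w 0.0388
  shift [-0.0002  0.0968 -0.0015] turn 0 rows 3.0
[317.44361215 293.17204007]
0.61 [318.2, 278.1] (np.float64(0.6214624658799596), np.float64(-0.00233797151346692), np.float64(0.2133785818541133), np.float64(0.018247248604893684))
```

View pics/w4.png

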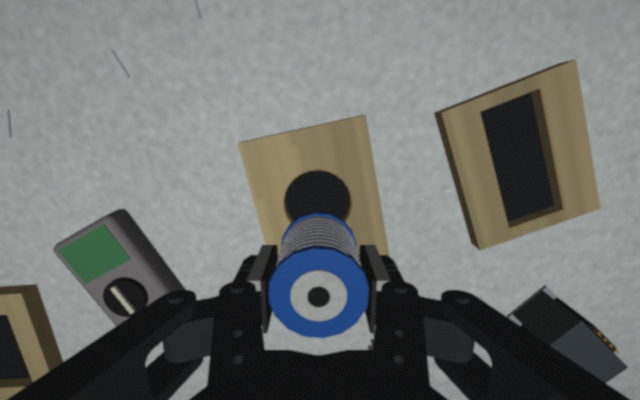

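The small spool is upright and centred at (319,297), with the wooden small-round holder below it. Lowering.

Emit:
move_arm(
  commands=[
    [0.001,0.025,-0.0015,0,-1],
    [0.001,0.05,-0.0015,0,-1],
    [0.001,0.07,-0.0015,0,-1],
    [0.001,0.085,-0.0015,0,-1],
    [0.001,0.092,-0.0015,0,-1],
    [0.001,0.096,-0.0015,0,-1],
    [0.001,0.0985,-0.0015,0,-1],
    [0.001,0.0985,-0.0015,0,-1],
    [0.001,0.0985,-0.0015,0,-1],
    [0.001,0.0985,-0.0015,0,-1],
  ],
)

```text
t: 13.87
eef_pos: [0.6228, 0.0009, 0.0218]
ee_rot: [-0.122, 0.124, 0.697, -0.696]
ft_force: [-0.5, 0.2, -2.7]
gripper_width: 0.0389
```

```bash
python3 -c "
from h import *
go([.623,-.001,.02])
"
```

```text
t 13.87 tcp [0.6228 0.0009 0.0218] jaw 70.0 j1,j6 [0.32 0.9 ] down [ 0.002  0.    -1.   ] F [-0.5  0.2 -2.7] w 0.0389
  shift [-0.0008  0.0018  0.0017] turn 0 rows 1.0
```

Emit:
move_arm(
  commands=[
    [-0.001,0.001,0.002,0,-1],
    [-0.001,0.002,0.002,0,-1],
    [-0.001,0.0025,0.002,0,-1],
    [-0.001,0.0025,0.002,0,-1],
    [-0.001,0.0025,0.002,0,-1],
  ],
)

```text
t: 14.28
eef_pos: [0.623, -0.0016, 0.0202]
ee_rot: [0.122, -0.124, -0.696, 0.696]
ft_force: [-3.6, -0.5, 5.9]
gripper_width: 0.0387
```

Emit:
move_arm(
  commands=[
    [0,0,0,0,1],
    [0,0,0,0,1],
    [0,0,0,0,1],
    [0,0,0,0,1],
    [0,0,0,0,1],
    [0,0,0,0,1],
    [0,0,0,0,1],
    [0,-0.03,0,0,1],
    [0,-0.07,0,0,1],
    [0,-0.11,0,0,1],
    [0,-0.11,0,0,1],
    [0,-0.11,0,0,1],
  ],
)

```text
t: 15.28
eef_pos: [0.6241, -0.0011, 0.1318]
ee_rot: [-0.121, 0.125, 0.697, -0.695]
ft_force: [-0.6, -0.0, -1.1]
gripper_width: 0.0853
```

```bash
python3 -c "
from h import *
go([.439,.008,.13],50)
ps=[viewer.camera(c) for c in ('scene','wrist')]
for q in ps:
  r=region(q,'spool_small',(.623,0),.004)
  print(fit([(q,r)],'spool_small',(.623,0),[0],.004) if r is not None else 0)
save(ps[1],'w5.png')
p=viewer.camera('top');o=[(q,region(q,'heat_sink',(.439,.008))) for q in (p,*ps)]
o=[a for a in o if a[1] is not None];print(len(o))
for a in [[x] for x in o]+[o]: print(fit(a,'heat_sink',(.439,.008),[2.2,2.5]))
"
```

```text
t 15.28 tcp [ 0.6241 -0.0011  0.1318] jaw 70.0 j1,j6 [0.32 0.9 ] down [ 0.006  0.001 -1.   ] F [-0.6 -0.  -1.1] w 0.0853
  shift [0.177  0.0006 0.0549] turn 20.0 rows 5.0
(np.float64(0.6227913501289031), np.float64(-0.00018458985984370842), np.float64(0.3055941042507385), np.float64(0.021053656935691833))
(np.float64(0.6219778702700443), np.float64(-0.002049759989882519), np.float64(0.14665110827830036), np.float64(0.009036308154463768))
2
(np.float64(0.43979655898667985), np.float64(0.007436990138214718), np.float64(2.4188123579316914), np.float64(0.028045790269970894))
(np.float64(0.4385324291899406), np.float64(0.010506689800625676), np.float64(2.4646799271206503), np.float64(0.01982678845524788))
(np.float64(0.4398511549508938), np.float64(0.008392078903602277), np.float64(2.443056830442942), np.float64(0.027606405317783356))
```

Emit:
move_arm(
  commands=[
    [0.177,0,0.0549,7,1],
    [0.177,0,0.0549,14,1],
    [0.177,0,0.0549,20,1],
    [0.177,0,0.0549,20,1],
    [0.177,0,0.0549,20,1],
    [0.177,0,0.0549,20,1],
    [0.177,0,0.0549,20,1],
    [0.177,0,0.0549,20,1],
    [0.177,0,0.0549,20,1],
  ],
)

```text
t: 16.43
eef_pos: [0.4378, 0.0076, 0.1278]
ee_rot: [0.242, -0.242, -0.664, 0.665]
ft_force: [0.7, 0.8, 0.4]
gripper_width: 0.0856
```

```bash
python3 -c "
from h import *
p=viewer.camera('wrist');save(p,'w6.png')
go([.439,.008,.016],50)
print(px(p,[.439,.008,.046]))
r=region(p,'heat_sink',(.439,.008));a=[(p,r)]
if r is not None: print(fit(a,'heat_sink',(.439,.008),[2.2,2.5]))
"
```

```text
t 16.48 tcp [0.4377 0.0076 0.1276] jaw 49.9 j1,j6 [0.48 0.39] down [-0.001 -0.001 -1.   ] F [0.1 0.4 0.4] w 0.0851
  shift [-0.0007  0.1116 -0.0013] turn -0.1 rows 3.0
[315.62705555 209.00522839]
(np.float64(0.43684308004105), np.float64(0.007660927011343752), np.float64(2.4586867913048205), np.float64(0.010753261856734753))
```

View pics/w6.png

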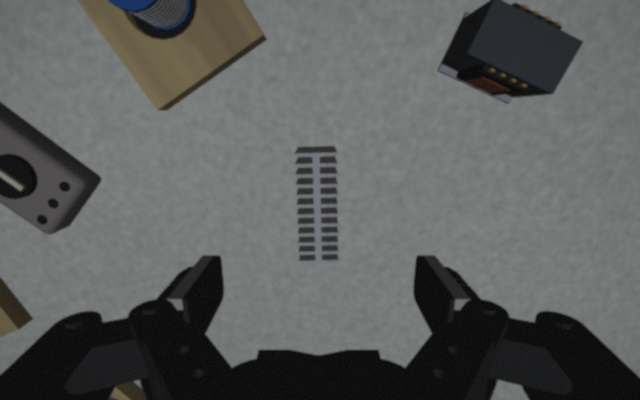

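The heat sink is square to the jaws, centred at about (317,205) as predicted. Descending.

Emit:
move_arm(
  commands=[
    [0,0.03,0,0,1],
    [0,0.06,0,0,1],
    [0,0.085,0,0,1],
    [0,0.102,0,0,1],
    [0,0.111,0,0,1],
    [0,0.111,0,0,1],
    [0,0.111,0,0,1],
    [0,0.111,0,0,1],
  ],
)

```text
t: 17.2
eef_pos: [0.4383, 0.0078, 0.0185]
ee_rot: [-0.241, 0.243, 0.665, -0.664]
ft_force: [0.3, 0.1, 0.2]
gripper_width: 0.0852
```

```bash
python3 -c "
from h import *
go([.438,.008,.016],50.5)
"
```

```text
t 17.2 tcp [0.4383 0.0078 0.0185] jaw 50.0 j1,j6 [0.48 0.39] down [ 0.002  0.    -1.   ] F [0.3 0.1 0.2] w 0.0852
  shift [0.0004 0.0025 0.0001] turn -0.5 rows 1.0
```

Emit:
move_arm(
  commands=[
    [0,0.002,0,0,-1],
    [0,0.002,0,0,-1],
    [0,0.002,0,0,-1],
    [0,0.002,0,0,-1],
    [0,0.002,0,0,-1],
    [0,0.002,0,0,-1],
    [0,0.002,0,0,-1],
    [0,0.002,0,0,-1],
    [0,0.002,0,0,-1],
    [0,0.002,0,0,-1],
    [0,0.002,0,0,-1],
    [0,0.002,0,0,-1],
  ],
)

```text
t: 18.2
eef_pos: [0.4377, 0.0078, 0.0156]
ee_rot: [-0.242, 0.242, 0.665, -0.664]
ft_force: [0.1, 1.5, 5.6]
gripper_width: 0.0291
```

Emit:
move_arm(
  commands=[
    [0,0,0,0,-1],
    [0,-0.02,0,0,-1],
    [0,-0.05,0,0,-1],
    [0,-0.08,0,0,-1],
    [0,-0.105,0,0,-1],
    [0,-0.105,0,0,-1],
    [0,-0.105,0,0,-1],
  ],
)

```text
t: 18.78
eef_pos: [0.4375, 0.008, 0.1204]
ee_rot: [-0.242, 0.242, 0.665, -0.664]
ft_force: [-0.6, -0.5, -2.1]
gripper_width: 0.0293
```

```bash
python3 -c "
from h import *
p=viewer.camera('wrist');save(p,'w7.png')
go([.600,-.161,.12],90.5)
s=status.observe()['eef_pos']; z=s[2]-.0165
print(px(p,[s[0],s[1],z+.046]))
for m in nets.cut_out(p,'heat_sink')[:2]: print(m['conf'],m['at'],fit([(p,m['region'])],'heat_sink',s[:2],[2.44],z))
"
```

```text
t 18.83 tcp [0.4367 0.0078 0.1189] jaw 49.9 j1,j6 [0.48 0.39] down [-0.002  0.    -1.   ] F [-0.7 -0.2 -2. ] w 0.0294
  shift [-0.2336 -0.0015  0.0241] turn -40.6 rows 6.0
[317.9386916  289.41509702]
0.74 [318.2, 260.0] (np.float64(0.4384374255115458), np.float64(0.006000502787991661), np.float64(2.4500538713227944), np.float64(0.1237146332859993))
```

View pics/w7.png

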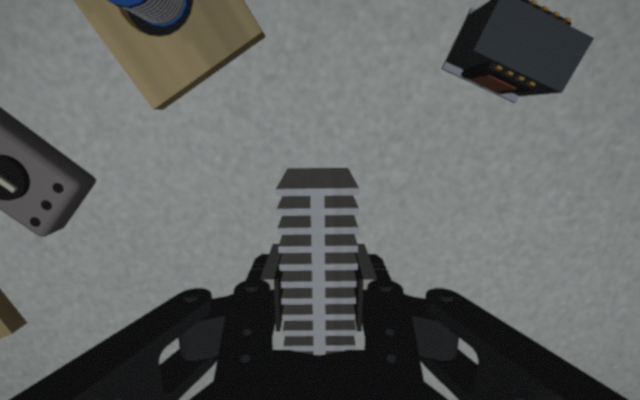

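The heat sink is held level and straight. Carrying it to the slot.

Emit:
move_arm(
  commands=[
    [-0.02,-0.002,0.002,-4,-1],
    [-0.05,-0.002,0.005,-9,-1],
    [-0.08,-0.002,0.008,-14,-1],
    [-0.11,-0.002,0.011,-19,-1],
    [-0.14,-0.002,0.014,-24,-1],
    [-0.17,-0.002,0.017,-29,-1],
    [-0.2,-0.002,0.02,-34,-1],
    [-0.22,-0.002,0.023,-38,-1],
    [-0.2336,-0.002,0.0241,-40.6,-1],
    [-0.2336,-0.002,0.0241,-40.6,-1],
    [-0.2336,-0.002,0.0241,-40.6,-1],
    [-0.2336,-0.002,0.0241,-40.6,-1],
  ],
)

```text
t: 19.88
eef_pos: [0.5997, -0.1607, 0.1204]
ee_rot: [0.002, -0.004, 0.707, -0.707]
ft_force: [0.2, 0.4, -1.3]
gripper_width: 0.0292
```

```bash
python3 -c "
from h import *
go([.600,-.161,.022],90.5)
p=viewer.camera('wrist')
s=status.observe()['eef_pos']; z=s[2]-.0156
for m in nets.cut_out(p,'heat_sink')[:2]: print(m['conf'],m['at'],fit([(p,m['region'])],'heat_sink',s[:2],[0],z))
r=region(p,'holder_slot',(.6,-.161))
"
```

```text
t 19.88 tcp [ 0.5997 -0.1607  0.1204] jaw 90.5 j1,j6 [0.06 1.52] down [-0.003  0.    -1.   ] F [ 0.2  0.4 -1.3] w 0.0292
  shift [-0.0005  0.0984  0.0003] turn 0.0 rows 3.0
0.64 [316.6, 259.3] (np.float64(0.6000900598813188), np.float64(-0.16081112196621894), np.float64(0.025910586068652118), np.float64(0.16603749990463257))
```

Emit:
move_arm(
  commands=[
    [0,0.025,0,0,-1],
    [0,0.05,0,0,-1],
    [0,0.07,0,0,-1],
    [0,0.085,0,0,-1],
    [0,0.092,0,0,-1],
    [0,0.096,0,0,-1],
    [0,0.0985,0,0,-1],
    [0,0.0985,0,0,-1],
    [0,0.0985,0,0,-1],
    [0,0.0985,0,0,-1],
  ],
)

```text
t: 20.87
eef_pos: [0.6013, -0.1611, 0.0248]
ee_rot: [-0.004, 0.003, -0.707, 0.707]
ft_force: [0.1, 0.6, 0.0]
gripper_width: 0.0292
```

```bash
python3 -c "
from h import *
go([.600,-.161,.0193],90.5)
"
```

```text
t 20.87 tcp [ 0.6013 -0.1611  0.0248] jaw 90.6 j1,j6 [0.06 1.52] down [ 0.002 -0.    -1.   ] F [0.1 0.6 0. ] w 0.0292
  shift [ 0.0013  0.0055 -0.0001] turn 0.1 rows 1.0
```

Emit:
move_arm(
  commands=[
    [0.001,0.002,0,0,-1],
    [0.001,0.004,0,0,-1],
    [0.001,0.005,0,0,-1],
    [0.001,0.005,0,0,-1],
    [0.001,0.005,0,0,-1],
  ],
)

```text
t: 21.28
eef_pos: [0.6, -0.1612, 0.0196]
ee_rot: [-0.004, 0.003, -0.707, 0.707]
ft_force: [-2.1, 1.2, 5.5]
gripper_width: 0.0291
```

```bash
python3 -c "
from h import *
go([.600,-.161,.0193],90.5)
"
```

```text
t 21.28 tcp [ 0.6    -0.1612  0.0196] jaw 90.6 j1,j6 [0.06 1.52] down [ 0.001 -0.    -1.   ] F [-2.1  1.2  5.5] w 0.0291
  shift [-0.      0.0003 -0.0002] turn 0.1 rows 1.0
```

The heat sink is seated at z = 0.0196. Releasing and rising.

Emit:
move_arm(
  commands=[
    [0,0,0,0,1],
    [0,0,0,0,1],
    [0,0,0,0,1],
    [0,0,0,0,1],
    [0,0,0,0,1],
    [0,0,0,0,1],
    [0,0,0,0,1],
    [0,-0.03,0,0,1],
    [0,-0.07,0,0,1],
    [0,-0.11,0,0,1],
    [0,-0.11,0,0,1],
    [0,-0.11,0,0,1],
  ],
)

```text
t: 22.28
eef_pos: [0.6013, -0.1612, 0.1324]
ee_rot: [-0.006, 0.001, -0.707, 0.707]
ft_force: [-0.9, -0.4, -1.4]
gripper_width: 0.0855
```

```bash
python3 -c "
from h import *
go([.438,-.161,.13],119)
ps=[viewer.camera(c) for c in ('scene','wrist')]
for q in ps:
  r=region(q,'heat_sink',(.6,-.161),.004)
  print(fit([(q,r)],'heat_sink',(.6,-.161),[0],.004) if r is not None else 0)
save(ps[1],'w8.png')
"
```

```text
t 22.28 tcp [ 0.6013 -0.1612  0.1324] jaw 90.6 j1,j6 [0.06 1.52] down [ 0.007 -0.    -1.   ] F [-0.9 -0.4 -1.4] w 0.0855
  shift [ 0.1633  0.0013 -0.0018] turn -28.4 rows 4.0
(np.float64(0.6003275881417469), np.float64(-0.16002415251157318), np.float64(-0.008774511105390558), np.float64(0.05561894178390503))
(np.float64(0.6000638757891319), np.float64(-0.16130908377174596), np.float64(0.028328060315769826), np.float64(0.006904044654220343))
```

View pics/w8.png

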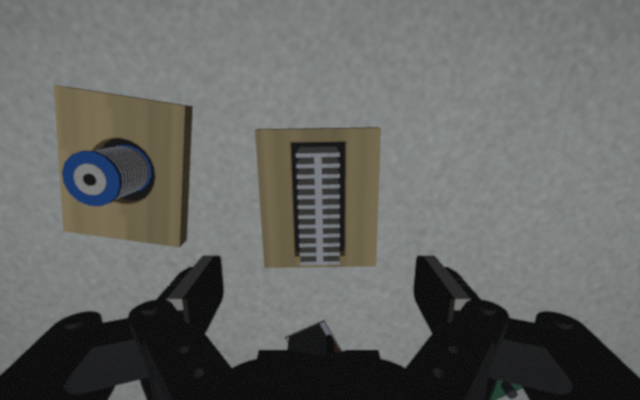

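The heat sink sits in the slot at (320,200) and the small spool in its hole at (110,170). On to the transformer.

Emit:
move_arm(
  commands=[
    [0.1633,0,-0.0018,-7,1],
    [0.1633,0,-0.0018,-14,1],
    [0.1633,0,-0.0018,-21,1],
    [0.1633,0,-0.0018,-28,1],
    [0.1633,0,-0.0018,-28,1],
    [0.1633,0,-0.0018,-28,1],
    [0.1633,0,-0.0018,-28,1],
    [0.1633,0,-0.0018,-28,1],
    [0.1633,0,-0.0018,-28,1],
  ],
)

```text
t: 23.23
eef_pos: [0.4369, -0.1608, 0.1278]
ee_rot: [0.174, -0.175, 0.685, -0.685]
ft_force: [0.7, 0.0, -0.9]
gripper_width: 0.0854
```

```bash
python3 -c "
from h import *
p=viewer.camera('wrist');save(p,'w9.png')
go([.438,-.161,.016],119)
print(px(p,[.438,-.161,.048]))
r=region(p,'transformer',(.438,-.161))
if r is not None:
  f=fit([(p,r)],'transformer',(.438,-.161),[.3,.5,.7]);print(f,np.degrees(f[2]))
"
```

```text
t 23.28 tcp [ 0.4368 -0.1608  0.1278] jaw 118.5 j1,j6 [0.08 1.99] down [-0.002 -0.    -1.   ] F [-0.3  0.1  0.6] w 0.0855
  shift [-0.0011  0.1118  0.0008] turn -0.5 rows 3.0
[319.90665807 209.28607643]
```

View pics/w9.png

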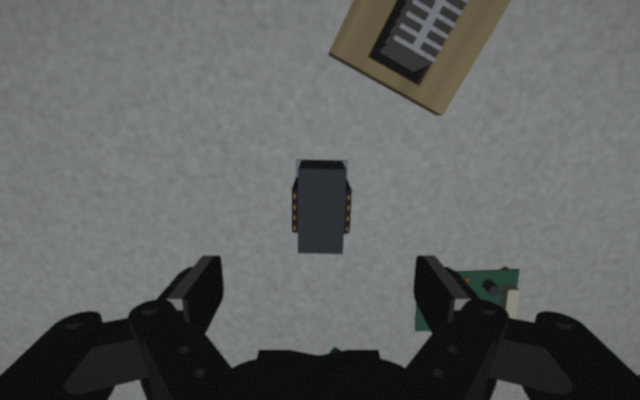

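The transformer is square to the jaws, top centre at (321,209). Descending.

Emit:
move_arm(
  commands=[
    [-0.0005,0.03,0.001,0,1],
    [-0.0005,0.06,0.001,0,1],
    [-0.0005,0.085,0.001,0,1],
    [-0.0005,0.102,0.001,0,1],
    [-0.0005,0.112,0.001,0,1],
    [-0.0005,0.112,0.001,0,1],
    [-0.0005,0.112,0.001,0,1],
    [-0.0005,0.112,0.001,0,1],
  ],
)

```text
t: 24.0
eef_pos: [0.4383, -0.1617, 0.018]
ee_rot: [-0.175, 0.174, -0.685, 0.686]
ft_force: [-0.1, -0.2, 0.4]
gripper_width: 0.0857
```

```bash
python3 -c "
from h import *
go([.438,-.161,.014],119)
"
```

```text
t 24.0 tcp [ 0.4383 -0.1617  0.018 ] jaw 118.6 j1,j6 [0.08 1.99] down [ 0.002 -0.001 -1.   ] F [-0.1 -0.2  0.4] w 0.0857
  shift [-0.0001  0.004  -0.0007] turn -0.4 rows 1.0
```

Emit:
move_arm(
  commands=[
    [0,0.003,0,0,1],
    [0,0.0035,0,0,-1],
    [0,0.0035,0,0,-1],
    [0,0.0035,0,0,-1],
    [0,0.0035,0,0,-1],
    [0,0.0035,0,0,-1],
    [0,0.0035,0,0,-1],
    [0,0.0035,0,0,-1],
    [0,0.0035,0,0,-1],
    [0,0.0035,0,0,-1],
    [0,0.0035,0,0,-1],
    [0,0.0035,0,0,-1],
  ],
)

```text
t: 25.0
eef_pos: [0.4378, -0.1617, 0.0138]
ee_rot: [-0.175, 0.174, -0.685, 0.686]
ft_force: [-0.2, -1.0, 6.7]
gripper_width: 0.0433
```

Emit:
move_arm(
  commands=[
    [0,0,0,0,-1],
    [0,-0.02,0,0,-1],
    [0,-0.045,0,0,-1],
    [0,-0.07,0,0,-1],
    [0,-0.09,0,0,-1],
    [0,-0.11,0,0,-1],
    [0,-0.12,0,0,-1],
    [0,-0.12,0,0,-1],
    [0,-0.12,0,0,-1],
  ],
)

```text
t: 25.75
eef_pos: [0.4367, -0.161, 0.1314]
ee_rot: [0.174, -0.175, 0.686, -0.685]
ft_force: [0.3, 0.8, -5.0]
gripper_width: 0.0432
```

```bash
python3 -c "
from h import *
p=viewer.camera('wrist');save(p,'w10.png')
go([.593,.329,.13],73)
s=status.observe()['eef_pos']; z=s[2]-.0145
print(px(p,[s[0],s[1],z+.048]))
"
```

```text
t 25.8 tcp [ 0.4363 -0.161   0.1307] jaw 118.6 j1,j6 [0.08 1.99] down [-0.003  0.001 -1.   ] F [-0.4 -0.  -6. ] w 0.0432
  shift [-0.3718  0.0008 -0.3556] turn 45.6 rows 13.0
[318.94840273 295.71866685]
```

View pics/w10.png

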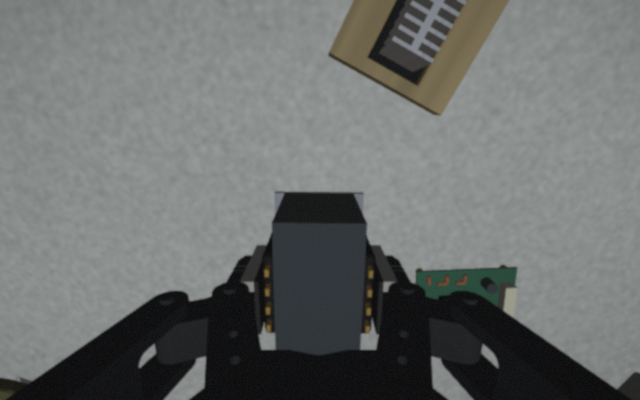

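The transformer is held straight and level. Carrying it in two calls.

Emit:
move_arm(
  commands=[
    [-0.01,0,-0.01,1,-1],
    [-0.03,0,-0.029,4,-1],
    [-0.05,0,-0.048,7,-1],
    [-0.07,0,-0.067,10,-1],
    [-0.09,0,-0.086,13,-1],
    [-0.11,0,-0.105,16,-1],
    [-0.13,0,-0.124,19,-1],
    [-0.15,0,-0.143,22,-1],
    [-0.17,0,-0.163,25,-1],
    [-0.19,0,-0.182,28,-1],
    [-0.21,0,-0.201,31,-1],
    [-0.22,0,-0.21,33,-1],
  ],
)

```text
t: 26.8
eef_pos: [0.5295, 0.1305, 0.13]
ee_rot: [0.029, -0.026, -0.706, 0.707]
ft_force: [-1.2, -0.7, -4.9]
gripper_width: 0.0432
```

```bash
python3 -c "
from h import *
go([.593,.329,.13],73)
"
```

```text
t 26.8 tcp [0.5295 0.1305 0.13  ] jaw 85.5 j1,j6 [0.61 0.88] down [-0.004 -0.001 -1.   ] F [-1.2 -0.7 -4.9] w 0.0432
  shift [-0.0477 -0.0004 -0.2029] turn 12.5 rows 5.0
```

Emit:
move_arm(
  commands=[
    [-0.005,0,-0.022,1,-1],
    [-0.01,0,-0.044,3,-1],
    [-0.016,0,-0.07,5,-1],
    [-0.022,0,-0.095,7,-1],
    [-0.028,0,-0.12,9,-1],
    [-0.034,0,-0.145,11,-1],
    [-0.04,0,-0.17,12,-1],
    [-0.045,0,-0.19,12.5,-1],
    [-0.0477,0,-0.2,12.5,-1],
    [-0.0477,0,-0.2,12.5,-1],
    [-0.0477,0,-0.2,12.5,-1],
    [-0.0477,0,-0.2,12.5,-1],
  ],
)

```text
t: 27.8
eef_pos: [0.5927, 0.3229, 0.1317]
ee_rot: [0.105, -0.104, -0.699, 0.7]
ft_force: [-0.6, -0.5, -5.0]
gripper_width: 0.0434
```

```bash
python3 -c "
from h import *
go([.593,.329,.022],73)
p=viewer.camera('wrist')
r=nets.cut_out(p,'holder_rect');print(len(r))
"
```

```text
t 27.8 tcp [0.5927 0.3229 0.1317] jaw 73.0 j1,j6 [0.79 0.48] down [-0.002 -0.002 -1.   ] F [-0.6 -0.5 -5. ] w 0.0434
  shift [ 0.0013  0.1096 -0.0061] turn 0.0 rows 3.0
1
```

Emit:
move_arm(
  commands=[
    [0.0013,0.01,-0.005,0,-1],
    [0.0013,0.03,-0.005,0,-1],
    [0.0013,0.05,-0.005,0,-1],
    [0.0013,0.065,-0.005,0,-1],
    [0.0013,0.075,-0.005,0,-1],
    [0.0013,0.08,-0.005,0,-1],
    [0.0013,0.08,-0.005,0,-1],
    [0.0013,0.08,-0.005,0,-1],
  ],
)

```text
t: 28.57
eef_pos: [0.5937, 0.3291, 0.0538]
ee_rot: [-0.104, 0.104, 0.7, -0.699]
ft_force: [0.6, 0.2, -3.6]
gripper_width: 0.0435
```

```bash
python3 -c "
from h import *
go([.593,.329,.0175],73)
"
```

```text
t 28.57 tcp [0.5937 0.3291 0.0538] jaw 73.1 j1,j6 [0.8  0.47] down [ 0.001  0.    -1.   ] F [ 0.6  0.2 -3.6] w 0.0435
  shift [0.0007 0.0363 0.0003] turn 0.1 rows 1.0
```

Emit:
move_arm(
  commands=[
    [0.0005,0.01,0,0,-1],
    [0.0005,0.018,0,0,-1],
    [0.0005,0.025,0,0,-1],
    [0.0005,0.03,0,0,-1],
    [0.0005,0.033,0,0,-1],
    [0.0005,0.035,0,0,-1],
    [0.0005,0.036,0,0,-1],
    [0.0005,0.0365,0,0,-1],
    [0.0005,0.0365,0,0,-1],
    [0.0005,0.0365,0,0,-1],
    [0.0005,0.0365,0,0,-1],
  ],
)

```text
t: 29.48
eef_pos: [0.5932, 0.3292, 0.0179]
ee_rot: [-0.104, 0.104, 0.7, -0.699]
ft_force: [-4.8, -2.3, 5.9]
gripper_width: 0.0429
```

```bash
python3 -c "
from h import *
go([.593,.329,.0175],73)
"
```

```text
t 29.48 tcp [0.5932 0.3292 0.0179] jaw 73.1 j1,j6 [0.8  0.47] down [ 0.001  0.    -1.   ] F [-4.8 -2.3  5.9] w 0.0429
  shift [0.0002 0.0004 0.0002] turn 0.1 rows 1.0
```

The transformer is down, bearing on the floor. Releasing and rising clear.

Emit:
move_arm(
  commands=[
    [0,0,0,0,1],
    [0,0,0,0,1],
    [0,0,0,0,1],
    [0,0,0,0,1],
    [0,0,0,0,1],
    [0,0,0,0,1],
    [0,0,0,0,1],
    [0,-0.03,0,0,1],
    [0,-0.07,0,0,1],
    [0,-0.11,0,0,1],
    [0,-0.14,0,0,1],
    [0,-0.14,0,0,1],
  ],
)

```text
t: 30.48
eef_pos: [0.5958, 0.3303, 0.1663]
ee_rot: [-0.1, 0.108, 0.702, -0.696]
ft_force: [0.7, 0.4, 1.7]
gripper_width: 0.0851
```

Emit:
move_arm(
  commands=[
    [0.1,-0.03,0,0,1],
    [0.1,-0.03,0,0,1],
    [0.1,-0.03,0,0,1],
    [0.1,-0.03,0,0,1],
    [0.1,-0.03,0,0,1],
    [0.1,-0.03,0,0,1],
  ],
)

```text
t: 30.98
eef_pos: [0.4973, 0.3582, 0.1861]
ee_rot: [0.104, -0.104, -0.699, 0.699]
ft_force: [0.2, -0.4, -0.6]
gripper_width: 0.0855
```

```bash
python3 -c "
from h import *
go([.593,.329,.13])
T=dict(spool_large=(.397,.331),spool_small=(.623,-.001),heat_sink=(.6,-.161),transformer=(.593,.329))
for c in ('scene','wrist','top'):
  q=viewer.camera(c);save(q,c+'9.png')
  for n in T:
    r=region(q,n,T[n],.004)
    if r is not None: print(c,n,np.round(fit([(q,r)],n,T[n],[0,2.85],.004),3))
  for n,x in dict(circuit_board=(.416,-.325),multimeter=(.615,.173)).items():
    r=region(q,n,x)
    if r is not None: print(c,n,np.round(fit([(q,r)],n,x,[2.1] if n[0]=='c' else [.15]),3))
a=cv2.imread('pics/scene9.png');cv2.imwrite('pics/scene9c.png',cv2.resize(a[90:390,130:530],(800,600),interpolation=cv2.INTER_CUBIC))
"
```

```text
t 30.98 tcp [0.4973 0.3582 0.1861] jaw 73.1 j1,j6 [0.95 0.32] down [-0. -0. -1.] F [ 0.2 -0.4 -0.6] w 0.0855
  shift [-1.001e-01  5.600e-02  1.000e-04] turn 0 rows 3.0
scene spool_large [0.395 0.334 0.243 0.096]
scene spool_small [ 0.623 -0.     3.046  0.023]
scene heat_sink [ 0.602 -0.162 -0.003  0.063]
scene transformer [0.593 0.332 2.636 0.033]
scene circuit_board [ 0.414 -0.321  2.127  0.064]
scene multimeter [0.614 0.173 0.295 0.144]
wrist spool_large [0.395 0.331 3.029 0.008]
wrist transformer [0.591 0.33  2.824 0.066]
top spool_large [0.397 0.331 0.105 0.015]
top spool_small [ 0.624 -0.001  0.315  0.03 ]
top heat_sink [ 0.603 -0.161  3.16   0.032]
top transformer [0.592 0.326 2.76  0.1  ]
top circuit_board [ 0.419 -0.326  2.108  0.053]
top multimeter [0.616 0.173 0.196 0.129]
```

View pics/scene9c.png

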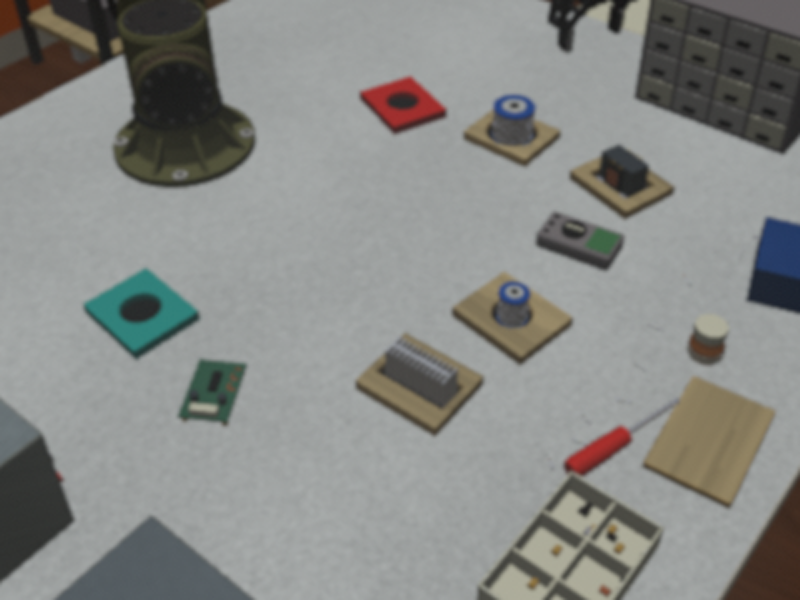

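View pics/wrist9.png

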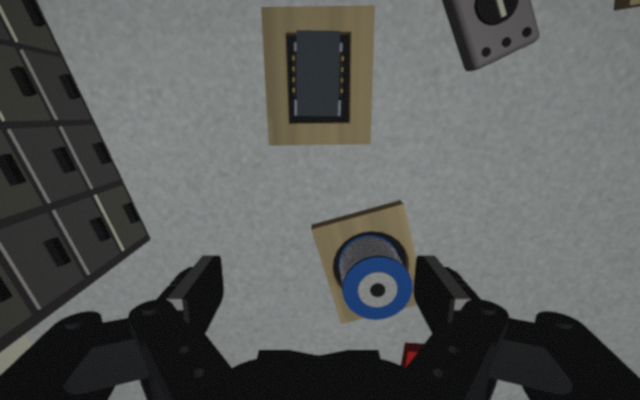

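The scene view (crop) shows all four parts upright in their wooden holders: large spool (513,120), transformer (623,170), small spool (513,305), heat sink (422,370). The board, multimeter and look-alikes haven't moved. The wrist view confirms the transformer at (318,75) and the large spool at (375,275) are inside their cut-outs.

```bash
python3 -c "
from rig import workorder
print(workorder.sign_off())"
```

```text
the job is handed in; nothing more can be done
None
```

All four parts are in their matching plywood holders, placed in the order listed: large spool, small spool, heat sink, transformer. I handed the job in at about 31 s on the robot clock, with the gripper open and clear of everything.

- **Position:** the last silhouette fits put each part within about 3 mm of its holder's centre, where the play is 7–8 mm per side. The pictures show all four upright.
- **Fully down:** each part was released 4 mm above its pick height, which is the height of the cut-out floor, with about 5–6 N of upward force at the wrist.
- **Left alone:** the board and multimeter fits agree with the start to 1–3 mm, and the pictures show them and the red and turquoise look-alikes unmoved. The look-alikes were not measured again.
- **Weaker checks:** a few final fits had higher residuals:
  - The scene-view yaw of the transformer was off by about 12°, and its top-view fit was poor. The wrist picture shows it square in the cut-out.
  - The multimeter's scene-view yaw differed from its start value by about 6°, and its fits were poor in both views. The scene picture shows no change.

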